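Refit the bulb tester's dimmer knob and hold it pressed in

ROBOT

A 7-joint arm with a two-finger parallel gripper is mounted at the origin on the work surface. World frame = base frame: x ahead of the robot, y to its left, z up, the work surface at z = 0. Lengths are in m, angles in rad, forces in N, time in s.
With the tool pointing down it reaches from about 0.4 to 0.9 m from the base axis. Payload 5.5 kg.
Tool frame: the origin (TCP) lies at the very end of the fingers, on their centre line; the grasp point (between the pads) lies 19 mm behind it; z points along the fingers, x is the direction in which the jaws open and shut, and the axes are right-handed (so a half turn about z gives the same grasp; the last joint's range is limited). The gripper opens to 92 mm and grips with 3 to 60 N. Pads are 19 mm wide; open, the fingers measure 130 mm over their backs; the gripper's body (75 mm by 190 mm) begins 47 mm behind the grasp point.
Start: joints at [1.436, 0.501, -0.427, 1.55, 0.221, 1.138, -0.21], TCP at [0.252, -0.599, 0.227] pointing down, gripper open.
Joint ranges: [-2.88, 2.88], [-0.31, 2.03], [-1.54, 1.56], [0.2, 2.42], [-1.41, 4.55], [0.19, 2.02], [-2.57, 2.57]. Speed limits (rad/s): [2.57, 2.57, 3.14, 3.14, 3.14, 3.14, 3.14].

INTERFACE

Orientations are given as a unit quaternion [x, y, z, w].
In Python, from plant import * gives the robot as it stands. Calls block until the motion is done:
- move_to(position, orientation): joint-space move of the TCP to a pose.
- line_to(position, vel=0.15, rotation=None, force_limit=None): straight line of the TCP; rotation=None keeps the orientation; vel is the mean speed in m/s. With force_limit (N) it stops when the force on the tool has changed by that much, and returns True; else False.
- move_joints(angles): joint-space move.
- command_gripper(opening, effort=None): finger opening in m; effort is the grip in N (None keeps the last); returns when the fingers have stopped.
- sleep(seconds).
- inverse_kinematics(position, orientation): joint angles nearest the present ones, or None.
- capture(name): name is "scene" or "top"; returns a dict with "frame" (420x560x3 uint8, red, green, blue), "fx", "fy", "cx", "cy" (pixels), "rvec" (rotation vector, rad) and "tvec" (3), from world to camera coordinates, as OpenCV has them. Camera axes: x right, y down, z forward; pixel columns grow to the right and rows downward; lengths in m; the calibration is good to about 2 mm. A picture is of the moment at which its call begins. There is no depth.
A pose or a line that the arm cannot do raises PlanningError and nothing moves.
- close_job(): hands the job in, once; it reports no verdict.
Readings, each from a call of its own:
- get_time_s(): time.
- get_joint_pos(): joint angles.
- get_qd(): joint speeds.
- get_joint_efforts(): joint torques, N m.
- get_ee_pos(): TCP position.
- get_ee_rot(): TCP orientation.
- get_ft_force(): force on the tool from outside, world axes, zero at the start.
- get_wrist_torque(): the same for the moment, N m.
- get_width(): finger opening in m.
Only numpy, scipy, OpenCV 4.12 (cv2) and the standard library are available. Lean on these libraries where they do the work, as an engineer would, in place of code of your own. Each camera call takes 0.05 s, during which the arm holds its last target.

TASK

The red pointer knob has come off the bulb tester on the shop counter. Turn it so that its bore matches the D-shaped shaft, push it fully home on the shaft, then press it down to the stop to switch the test on, and finish with the gripper still holding it pressed down, not letting go. Leave the other things on the counter where they are.

Things in the scene. Friction and masses are not known exactly. Their poses are not given: they have to be found in the camera images.
- knob: loose red knob standing upright on the counter, 40 mm tall, about 60 g: a round skirt (56 mm across, 6 mm high) below a bar 48 mm long (its x) and 32 mm wide (its y), the part to grip. A white pointer line on the bar marks +x. Underneath, a D-shaped bore 20 mm deep, 21.6 mm across, its flat 4.1 mm from the axis on the pointer (+x) side. Origin: centre of the underside, z up
- knob_pointer (a point): point on the knob at the pointer's end: 24 mm along the knob's +x from its origin, at underside height
- tester: fixed grey bulb tester, a box 170 (x) x 250 (y) x 60 mm high; the shaft stands 35 mm towards -x and 60 mm towards -y of its centre; a globe bulb in a white holder stands at +30, +75 mm, up to 164 mm above the counter. Origin at the centre of the underside
- shaft_seat (a point): centre of the top of the black collar (48 mm across) at the foot of the brass D-shaft on the tester, 68 mm above the counter when not pressed. +x points to the side of the shaft's flat, as does the white line on the collar; z up. The knob is home when its underside lies on the collar, its pointer along this +x (within about 8 degrees; half a turn round it does not go on)
- shaft_tip (a point): centre of the D-shaft's top, 18 mm above shaft_seat, same axes. The shaft is 20 mm across, its flat 3.5 mm from the axis, top edge chamfered 1.5 mm; it turns only stiffly (0.3 N m)
- shaft (a joint): how far shaft and collar are pressed down into the tester, m: 0 released, 0.006 at the stop; sprung, 4 N to start moving, 10 N at the stop, springs back when let go
- spare_knob: spare grey round knob, 48 mm across, 28 high, a bystander; origin at the centre of its underside
- carton_blue: sky-blue bulb carton 60 x 60 x 110 mm standing on the counter, a bystander; origin at the centre of its underside
- carton_orange: orange bulb carton 60 x 60 x 110 mm, standing, a bystander; origin as above
- carton_white: white bulb carton 60 x 60 x 110 mm, standing, a bystander; origin as above
- power_strip: white four-socket power strip lying flat, 290 (its x) x 60 x 38 mm, a bystander; origin at the centre of its underside
- spray_can: can with a red label, 52 mm across, 150 tall, standing, a bystander; origin at the centre of its underside
- screwdriver: screwdriver lying on the counter, a bystander
There are look-alikes about, which are no part of the job. Of the things shaped like the knob, the red one is meant.

How it is judged:
On the way:
1. the knob is fully home on the D-shaft, flat to flat (z of knob in the frame of shaft_seat between -0.0025 and 0.0025 m and horizontal distance between knob and shaft_seat below 0.003 m and angle between knob's own z axis and vertical below 0.1 rad and angle between the x axis of knob and the x axis of shaft_seat, either way round below 0.35 rad and x of knob_pointer in the frame of shaft_seat above 0.015 m), for 0.2 s.
At the end, for the whole second after the job is handed in: The gripper touches the knob (over 2 N) and keeps it pressed: shaft at least 4.5 mm down of its 6 mm; the knob sits on the shaft with its underside within 2.5 mm of the collar, within 3 mm of the axis, upright within 0.1 rad, pointer along the shaft's flat side within 0.35 rad, at rest (all of step 1 and value of joint shaft above 0.0045 m and contact force between the fingers and knob above 2 N and linear speed of knob below 0.02 m/s); the arm keeps its last pose, push and grip.
It fails at once if another thing on the counter is shifted more than 40 mm (distance of any of spare_knob, carton_blue, carton_orange, carton_white, power_strip, spray_can, screwdriver from where it was at the start of the episode above 0.04 m).
It fails at once if a carton, the can, the strip or the spare knob is knocked over (angle between any of spare_knob, carton_blue, carton_orange, carton_white, power_strip, spray_can's own z axis and vertical above 0.6 rad).
It also fails if it takes over 38 s, if anything falls off the work surface, if the arm or the gripper's body presses on something with over 40 N, if the wrist force passes 120 N, or if a joint passes its speed limit or range.

## Working session

There is one attempt and no reset: what is moved stays moved. The work goes in short steps, each a Python script; the robot and the scene stay as the last script left them, time stands still between calls to the robot, and variables do not carry over. Pictures are saved under pics/ and viewed, and the job is handed in when it is done.

```bash
mkdir -p pics; ls
python3 - <<'E'
from plant import *
import cv2
for n in("scene","top"):
    c=capture(n); cv2.imwrite(f"pics/{n}0.png",cv2.cvtColor(c["frame"],cv2.COLOR_RGB2BGR))
    print(n,c["fx"],c["fy"],c["cx"],c["cy"],c["rvec"],c["tvec"])
print(get_time_s(),get_ee_rot(),get_width())
E
```

```text
pics
scene 491.9077279327402 491.9077279327402 281.5539787494071 199.307105113163 [ 2.10159554  1.39824218 -0.48843682] [-0.11400882 -0.40123388  1.59085582]
top 484.24257504747555 484.24257504747555 285.58522028118955 217.7428768365134 [ 2.12287451 -2.13452426  0.16737605] [-0.11745732  0.5685318   1.02756949]
0.1 [ 8.32871988e-01 -5.53464946e-01 -7.33193284e-04 -5.17290597e-04] 0.09163787468937624
```

View pics/scene0.png

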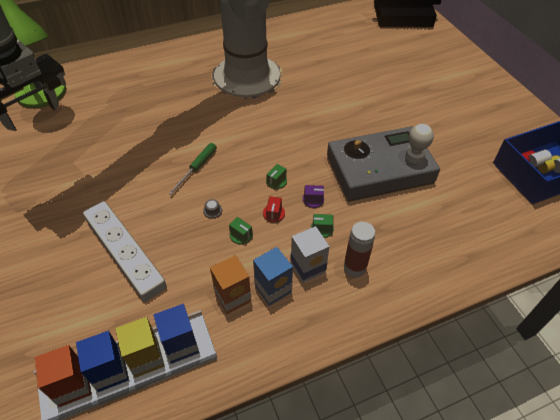

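View pics/top0.png

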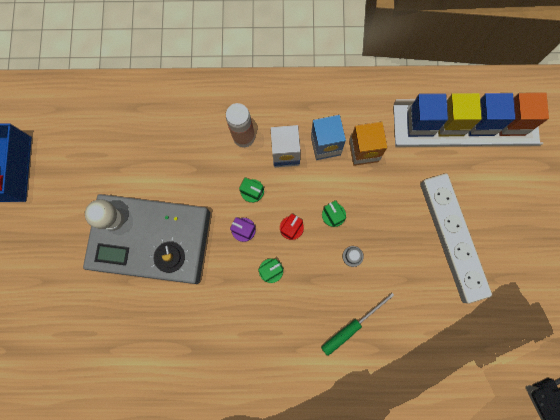

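The red knob is at about (291,227) in the top view and (274,208) in the scene view. The tester's shaft is at about (168,257) in the top view. I'll zoom in on both and measure.

```bash
cat > h.py <<'E'
import numpy as np, cv2
def P(c):
    R,_=cv2.Rodrigues(np.array(c["rvec"],float)); t=np.array(c["tvec"],float)
    return R,t
def ray(c,u,v):
    R,t=P(c); d=R.T@np.array([(u-c["cx"])/c["fx"],(v-c["cy"])/c["fy"],1.]); return -R.T@t,d
def onz(c,u,v,z):
    o,d=ray(c,u,v); return o+d*(z-o[2])/d[2]
def proj(c,p):
    R,t=P(c); q=R@np.array(p)+t; return c["fx"]*q[0]/q[2]+c["cx"],c["fy"]*q[1]/q[2]+c["cy"]
def tri(c1,p1,c2,p2):
    o1,d1=ray(c1,*p1);o2,d2=ray(c2,*p2);d1/=np.linalg.norm(d1);d2/=np.linalg.norm(d2)
    s=np.linalg.lstsq(np.c_[d1,-d2],o2-o1,rcond=None)[0]
    a=o1+s[0]*d1;b=o2+s[1]*d2; return (a+b)/2,np.linalg.norm(a-b)
E
python3 - <<'E'
from plant import *
from h import *
import pickle
C={n:capture(n) for n in("scene","top")}
pickle.dump(C,open("C0.pkl","wb"))
def crop(n,u,v,r=24,k=12): 
    f=C[n]["frame"][v-r:v+r,u-r:u+r,::-1]; return cv2.resize(f,None,fx=390/(2*r),fy=290/(2*r)*1,interpolation=cv2.INTER_NEAREST) if 0 else cv2.resize(f,(290,290),interpolation=cv2.INTER_NEAREST)
a=np.hstack([crop("top",291,227),crop("top",168,257)]);b=np.hstack([crop("scene",274,208),crop("scene",358,149)])
cv2.imwrite("pics/z.png",np.vstack([a,b]))
E
```

```text
(no output)
```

View pics/z.png

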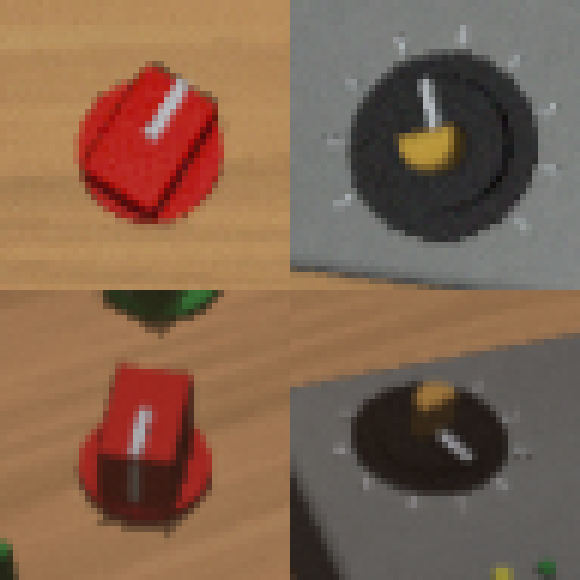

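The zoom shows the knob's skirt, its bar top with the white pointer, and the brass D with the collar's white line. Next I'll measure them from colour masks.

```bash
cat > m.py <<'E'
from h import *
import pickle,sys
C=pickle.load(open("C0.pkl","rb"))
up=6
out=[]
def box(n,u,v,r=24):
    f=C[n]["frame"][v-r:v+r,u-r:u+r]; f=cv2.resize(f,None,fx=up,fy=up,interpolation=cv2.INTER_CUBIC)
    return f,lambda p:((p[0]+.5)/up-.5+u-r,(p[1]+.5)/up-.5+v-r)
def big(m):
    n,l,s,c=cv2.connectedComponentsWithStats(m.astype(np.uint8)); i=1+np.argmax(s[1:,4]); return (l==i),c[i],s[i,4]
def mask(n,u,v,fn):
    f,back=box(n,u,v); h=cv2.cvtColor(f,cv2.COLOR_RGB2HSV).astype(int); m,c,a=big(fn(h[...,0],h[...,1],h[...,2])); return f,m,c,a,back,h
red=lambda H,S,V:((H<6)|(H>172))&(S>170)&(V>60)
for n,u,v in(("top",291,227),("scene",274,208)):
    f,m,c,a,back,h=mask(n,u,v,red)
    m=cv2.morphologyEx(m.astype(np.uint8),cv2.MORPH_CLOSE,np.ones((15,15)))
    ct=max(cv2.findContours(m,0,1)[0],key=cv2.contourArea)
    g=f.copy(); cv2.drawContours(g,[ct],-1,(0,255,0),1)
    W=np.array([onz(C[n],*back(p),.006)[:2] for p in ct[:,0]])
    # circle fit, r=28mm, robust to bar points
    from scipy.optimize import least_squares
    r=least_squares(lambda q:np.hypot(*(W-q).T)-.028,W.mean(0),loss="soft_l1",f_scale=.0005)
    print(n,"skirt centre",r.x,"median res",np.median(abs(r.fun)))
    for th in np.linspace(0,2*np.pi,60):
        q=proj(C[n],[r.x[0]+.028*np.cos(th),r.x[1]+.028*np.sin(th),.006]); cv2.circle(g,(int((q[0]-u+24)*up),int((q[1]-v+24)*up)),1,(0,255,255),-1)
    wm=lambda H,S,V:(S<110)&(V>150)
    _,m2,c2,a2,_,_=mask(n,u,v,wm)
    vx,vy,x0,y0=cv2.fitLine(np.argwhere(m2)[:,::-1].astype(np.float32),cv2.DIST_L2,0,.01,.01).ravel()
    A=onz(C[n],*back((x0-10*vx,y0-10*vy)),.04);B=onz(C[n],*back((x0+10*vx,y0+10*vy)),.04);M=onz(C[n],*back(c2),.04)
    print(" white line centroid px",back(c2),"world",M,"dir deg",np.degrees(np.arctan2(*(B-A)[1::-1])),"area",a2, "from skirt ctr deg",np.degrees(np.arctan2(*(M[:2]-r.x)[::-1])),np.linalg.norm(M[:2]-r.x))
    out.append(g)
T=[]
for n,u,v in(("top",168,257),("scene",358,149)):
    f,m,c,a,back,h=mask(n,u,v,lambda H,S,V:(H>8)&(H<35)&(S>120)&(V>(110 if n=="top" else 70)))
    g=f.copy(); cts=cv2.findContours(m.astype(np.uint8),0,1)[0]; cv2.drawContours(g,cts,-1,(0,255,0),1)
    print(n,"brass px",back(c),"area",a,"world z=.086",onz(C[n],*back(c),.086))
    _,m2,c2,a2,_,_=mask(n,u,v,lambda H,S,V:(S<60)&(V>150)&(np.hypot(*(np.indices(H.shape)-len(H)/2))<75))
    vx,vy,x0,y0=cv2.fitLine(np.argwhere(m2)[:,::-1].astype(np.float32),cv2.DIST_L2,0,.01,.01).ravel()
    A=onz(C[n],*back((x0-10*vx,y0-10*vy)),.068);B=onz(C[n],*back((x0+10*vx,y0+10*vy)),.068);M=onz(C[n],*back(c2),.068)
    print(" collar line",back(c2),M,np.degrees(np.arctan2(*(B-A)[1::-1])),a2)
    cv2.drawContours(g,cv2.findContours(m2.astype(np.uint8),0,1)[0],-1,(0,255,0),1); out.append(g)
cv2.imwrite("pics/m.png",cv2.cvtColor(np.vstack([np.hstack([out[0],out[2]]),np.hstack([out[1],out[3]])]),cv2.COLOR_RGB2BGR))
E
python3 m.py
```

```text
top skirt centre [ 0.55213761 -0.13336074] median res 0.001119020939535538
 white line centroid px (np.float64(294.234934086629), np.float64(220.2964532328939)) world [ 0.56319014 -0.13977102  0.04      ] dir deg -32.46644139365788 area 1062 from skirt ctr deg -30.11299837790057 0.012776942046513322
scene skirt centre [ 0.55375258 -0.13184766] median res 0.001996127114407796
 white line centroid px (np.float64(272.6619496855346), np.float64(206.63421955403086)) world [ 0.56337304 -0.13789791  0.04      ] dir deg 145.61959111188463 area 583 from skirt ctr deg -32.16554653405204 0.011364804867176339
top brass px (np.float64(166.1934361766485), np.float64(256.8873260738052)) area 1653 world z=.086 [0.47894798 0.13193895 0.086     ]
 collar line (np.float64(166.52306967984936), np.float64(249.75847457627117)) [0.49593829 0.13644488 0.068     ] -167.08186543923168 354
scene brass px (np.float64(354.0967681018668), np.float64(130.187484263156)) area 18534 world z=.086 [0.44059036 0.1460344  0.086     ]
 collar line (np.float64(360.2833333333333), np.float64(149.88333333333333)) [0.49676025 0.13665629 0.068     ] 8.689441439304131 5
```

View pics/m.png

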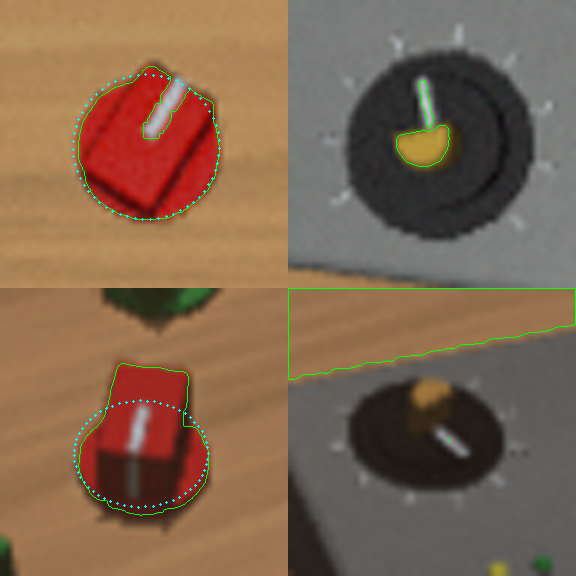

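```bash
cat > m2.py <<'E'
from m import *
print("-----")
for n in C: print(n,"cam at",ray(C[n],0,0)[0])
yaw=np.radians(12.9); R2=np.array([[np.cos(yaw),-np.sin(yaw)],[np.sin(yaw),np.cos(yaw)]])
outs=[]
for n,u,v in(("top",168,257),("scene",358,149)):
    f,back=box(n,u,v); H,S,V=[x.astype(int) for x in cv2.split(cv2.cvtColor(f,cv2.COLOR_RGB2HSV))]
    near=np.hypot(*(np.indices(H.shape)-144))<75
    for lo in ((90,110,130) if n=="top" else (90,120,140)):
        m,c,a=big((H>5)&(H<35)&(S>100)&(V>lo)&near&((np.indices(H.shape)[0]<400)))
        ct=max(cv2.findContours(m.astype(np.uint8),0,1)[0],key=cv2.contourArea)[:,0]
        W=np.array([onz(C[n],*back(p),.086)[:2] for p in ct])
        L=W@R2 # shaft frame
        cw=onz(C[n],*back(c),.086)[:2]
        mn,mx=L.min(0),L.max(0)
        print(n,lo,"extent mm x,y",(mx-mn)*1e3,"centre from y-mid, flat(xmax)-3.5:",R2@[mx[0]-.0035,(mn[1]+mx[1])/2],"from xmin+10",R2@[mn[0]+.01,(mn[1]+mx[1])/2],"centroid+2.4",cw+R2@[.0024,0])
    g=f.copy();cv2.drawContours(g,[ct.reshape(-1,1,2)],-1,(0,255,0),1);
    # white collar line
    m2,c2,a2=big((S<90)&(V>110)&(np.hypot(*(np.indices(H.shape)-144))<(70)))
    vx,vy,x0,y0=cv2.fitLine(np.argwhere(m2)[:,::-1].astype(np.float32),cv2.DIST_L2,0,.01,.01).ravel()
    A,B,M=[onz(C[n],*back((x0+k*vx,y0+k*vy)),.068) for k in(-10,10,0)]
    d=(B-A)[:2];d*=np.sign(d[0])/np.linalg.norm(d)
    print(" line",M,a2,"yaw",np.degrees(np.arctan2(d[1],d[0])))
    # black dial
    mb,cb,ab=big((V<75)); ctb=cv2.convexHull(max(cv2.findContours(mb.astype(np.uint8),0,1)[0],key=cv2.contourArea))
    W=np.array([onz(C[n],*back(p),.061)[:2] for p in ctb[:,0]])
    r=least_squares(lambda q:np.hypot(*(W-q[:2]).T)-q[2],[*W.mean(0),.035],loss="soft_l1",f_scale=.0005)
    print(" dial@.061",r.x,np.median(abs(r.fun)))
    cv2.drawContours(g,[ctb],-1,(255,0,255),1);cv2.drawContours(g,cv2.findContours(m2.astype(np.uint8),0,1)[0],-1,(0,255,255),1);outs.append(g)
f=C["top"]["frame"];g=f[185:295,75:220];g=cv2.resize(g,(580,440),interpolation=cv2.INTER_CUBIC)
cv2.imwrite("pics/m2.png",cv2.cvtColor(np.hstack(outs),cv2.COLOR_RGB2BGR));cv2.imwrite("pics/t.png",g[...,::-1])
E
python3 m2.py | sed -n '/-----/,$p'
```

```text
-----
scene cam at [ 1.25384987 -0.41372504  0.98056156]
top cam at [ 0.38821429 -0.13189536  1.10671449]
top 90 extent mm x,y [14.62867003 20.19597653] centre from y-mid, flat(xmax)-3.5: [0.4819237  0.13246116] from xmin+10 [0.48082352 0.13220919] centroid+2.4 [0.48123541 0.1323577 ]
top 110 extent mm x,y [13.48937983 19.3070984 ] centre from y-mid, flat(xmax)-3.5: [0.48154383 0.13247696] from xmin+10 [0.48155418 0.13247933] centroid+2.4 [0.48135043 0.13245023]
top 130 extent mm x,y [12.45932713 18.34072889] centre from y-mid, flat(xmax)-3.5: [0.48110461 0.13251891] from xmin+10 [0.48211901 0.13275124] centroid+2.4 [0.48145774 0.13253465]
 line [0.49595736 0.13636416 0.068     ] 596 yaw 12.42788362877421
 dial@.061 [0.48152424 0.13251195 0.03390679] 0.00021246619699959515
scene 90 extent mm x,y [14.26605073 19.49188287] centre from y-mid, flat(xmax)-3.5: [0.48560655 0.13292542] from xmin+10 [0.48485983 0.1327544 ] centroid+2.4 [0.48520089 0.13281792]
scene 120 extent mm x,y [11.3745496  17.74003065] centre from y-mid, flat(xmax)-3.5: [0.48365869 0.13313533] from xmin+10 [0.4857305  0.13360984] centroid+2.4 [0.48452431 0.13340209]
scene 140 extent mm x,y [ 8.78878201 14.6916491 ] centre from y-mid, flat(xmax)-3.5: [0.48249998 0.13291808] from xmin+10 [0.48709229 0.13396986] centroid+2.4 [0.48440681 0.13314922]
 line [0.49835286 0.13709883 0.068     ] 236 yaw 14.122475645917667
 dial@.061 [0.48427957 0.13324215 0.03500584] 0.0003507888394044187
```

View pics/m2.png

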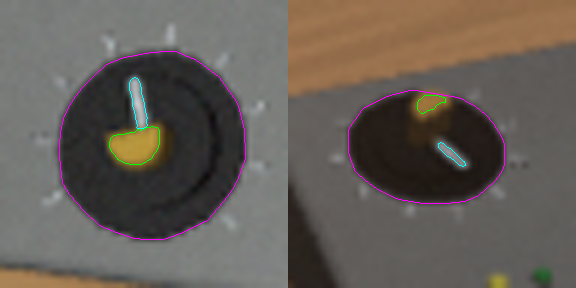

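View pics/t.png

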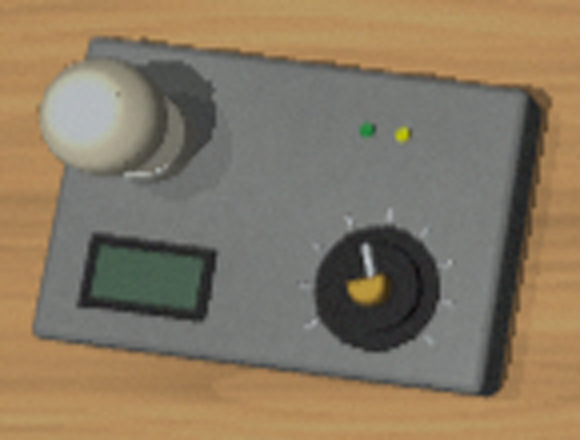

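Shaft position is (0.4815, 0.1325) from the top view and (0.4845, 0.1332) from the scene view, with yaw about 13°. The knob is at about (0.553, −0.1328) with yaw about −33°. The two cameras disagree by 2–3 mm. I'll centre the knob mechanically by squeezing it lengthwise and then gripping it across, and use the knob's known position to correct the camera bias.

```bash
cat >> h.py <<'E'
def Q(deg):
    a=np.radians(deg)/2; return [float(np.cos(a)),float(np.sin(a)),0.,0.]
E
python3 - <<'E'
from plant import *
from h import *
k=[0.5528,-0.1330]
for a in(-33,147,57,-123): 
    j=inverse_kinematics([*k,.012],Q(a)); print(a,None if j is None else np.round(j,2))
for a in(103,-77):
    j=inverse_kinematics([.483,.1328,.08],Q(a)); print(a,None if j is None else np.round(j,2))
print(get_time_s())
command_gripper(.075,5)
move_to([*k,.10],Q(-33)); print(get_time_s())
hit=line_to([*k,.012],vel=.12,force_limit=6); print(hit,get_ee_pos(),get_time_s())
command_gripper(.03,5); print(get_width(),get_ft_force(),get_time_s())
E
```

```text
-33 [ 0.68  0.72 -0.65  1.88  0.63  0.75 -0.9 ]
147 [ 1.06  1.16 -1.31  1.87  1.23  1.22  1.87]
57 [ 0.82  0.81 -0.84  1.88  0.81  0.84  0.54]
-123 [ 0.43  0.64 -0.31  1.89  0.31  0.65 -2.21]
103 [ 0.42  0.61 -0.93  2.02  0.66  0.84  0.91]
-77 [ 0.4   0.59 -0.9   2.02  0.63  0.83 -2.21]
0.2
2.775
False [ 0.55341746 -0.1328636   0.01251194] 3.6583
0.04793631330879422 [-0.51835784 -1.30336448  4.19087825] 4.2083
```

Width 47.9 mm matches the bar's 48 mm. Now I'll turn the gripper a quarter turn and grip across the bar.

Run:
```python
from plant import *
from h import *
p0=get_ee_pos(); print(p0)
command_gripper(.085)
p=[0.5528,-0.1330,.0105]
line_to([p[0],p[1],.03],rotation=Q(57)); print(get_ee_pos(),get_time_s())
import pickle
C={n:capture(n) for n in("scene","top")}; pickle.dump(C,open("C1.pkl","wb"))
line_to(p,vel=.1,force_limit=6); print(get_ee_pos())
command_gripper(.02,40); print(get_width(),get_ee_pos(),get_time_s())
cv2.imwrite("pics/g1.png",np.hstack([C[n]["frame"][150:290,220:350,::-1] for n in C]).repeat(3,0).repeat(3,1))
line_to([p[0],p[1],.16],vel=.2); print(get_width(),get_ft_force(),get_time_s())
```

```text
[ 0.55309555 -0.13320345  0.01239149]
[ 0.55280123 -0.13304904  0.02999138] 6.7083
[ 0.55181593 -0.13277473  0.00927729]
0.032083547975079785 [ 0.55282898 -0.13301167  0.01054181] 8.025
0.03193306769230194 [-0.60299362 -1.13493043 -0.82786824] 8.925
```

View pics/g1.png

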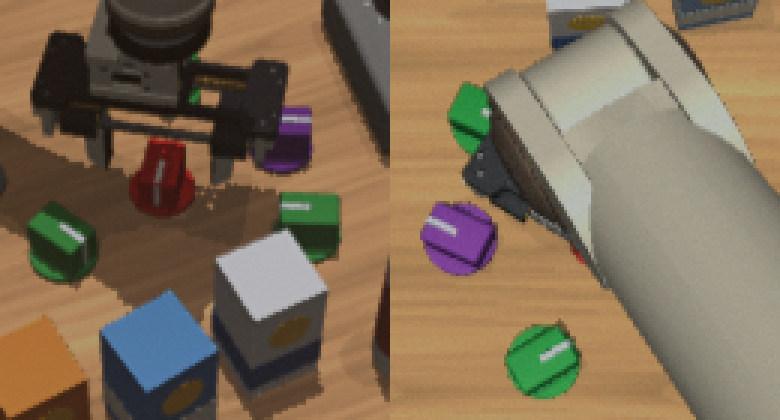

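The grip width is 32 mm and the knob's weight shows on the tool. Next I'll hover above the shaft and check the alignment in the images.

Run:
```python
from plant import *
from h import *
import pickle
s=[.483,.1325]
move_to([*s,.16],Q(103)); print(get_ee_pos(),get_time_s())
line_to([*s,.113],vel=.12); 
C={n:capture(n) for n in("scene","top")}; pickle.dump(C,open("C2.pkl","wb"))
print(get_ee_pos(),get_width(),get_ft_force(),get_time_s())
a=cv2.resize(C["scene"]["frame"][100:190,300:420,::-1],(480,360),interpolation=cv2.INTER_CUBIC)
b=cv2.resize(C["top"]["frame"][190:300,90:210,::-1],(300,360))
cv2.imwrite("pics/hv.png",np.hstack([a,b]))
```

```text
[0.48380789 0.13088545 0.15955007] 9.9917
[0.48359611 0.13268919 0.11369287] 0.03186213113612125 [-0.06945552  0.40605722 -0.87812532] 10.6333
```

View pics/hv.png

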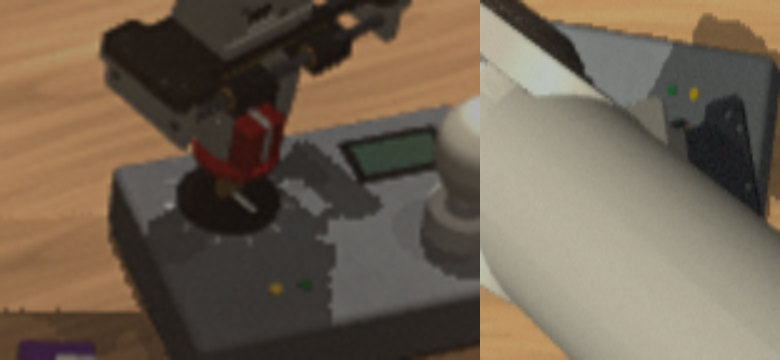

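Run:
```python
from h import *
import pickle
from scipy.optimize import least_squares
c=pickle.load(open("C2.pkl","rb"))["scene"]
u,v,r,up=358,140,30,8
f=cv2.resize(c["frame"][v-r:v+r,u-r:u+r],None,fx=up,fy=up,interpolation=cv2.INTER_CUBIC)
h=cv2.cvtColor(f,cv2.COLOR_RGB2HSV).astype(int)
m=(((h[...,0]<7)|(h[...,0]>170))&(h[...,1]>130)&(h[...,2]>40)).astype(np.uint8)
m=cv2.morphologyEx(m,cv2.MORPH_CLOSE,np.ones((17,17)))
ct=max(cv2.findContours(m,0,1)[0],key=cv2.contourArea)
back=lambda p:((p[0]+.5)/up-.5+u-r,(p[1]+.5)/up-.5+v-r)
W=np.array([onz(c,*back(p),.1025)[:2] for p in ct[:,0]])
# lower outline: for each column the bottom-most pixel
cols={}
for i,p in enumerate(ct[:,0]):
    if p[0] not in cols or ct[cols[p[0]],0,1]<p[1]: cols[p[0]]=i
I=list(cols.values()); L=W[I]
q=least_squares(lambda q:np.hypot(*(L-q).T)-.028,[.483,.1325],loss="soft_l1",f_scale=.0004)
print("knob axis seen (scene)",q.x,np.median(abs(q.fun)),len(I))
g=f.copy();cv2.drawContours(g,[ct],-1,(0,255,0),1)
for th in np.linspace(0,6.28,80):
    z=proj(c,[q.x[0]+.028*np.cos(th),q.x[1]+.028*np.sin(th),.1025]);cv2.circle(g,(int((z[0]-u+r+.5)*up),int((z[1]-v+r+.5)*up)),1,(0,255,255),-1)
cv2.imwrite("pics/sk.png",g[...,::-1])
```

```text
knob axis seen (scene) [0.48293379 0.13402605] 0.00046913143158420004 188
```

View pics/sk.png

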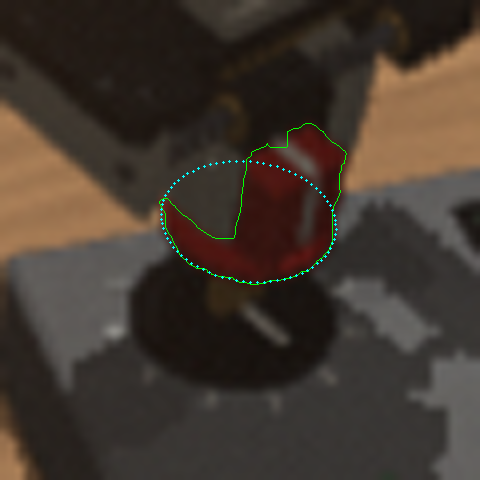

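Run:
```python
from plant import *
from h import *
s=[.4835,.1322]
line_to([*s,.101],vel=.08); sleep(.15); print(get_ee_pos(),get_ft_force())
hit=line_to([*s,.0865],vel=.03,force_limit=6); print(hit,get_ee_pos(),get_ft_force(),get_wrist_torque(),get_time_s())
```

```text
[0.48352546 0.13235475 0.10110917] [-0.18646445 -0.61835441 -1.00801527]
False [0.48335124 0.13225903 0.08637405] [ 0.05052736  0.67721256 -0.31739652] [ 0.22259019 -0.03022163 -0.01818351] 11.7167
```

The knob is 10 mm onto the shaft with almost no force. Next I'll push it home and then to the stop.

Run:
```python
from plant import *
from h import *
s=[.4835,.1322]
for z in(.0785,.0765,.0745,.0725,.0710,.0700):
    hit=line_to([*s,z],vel=.03,force_limit=20); sleep(.1)
    print(z,hit,get_ee_pos(),get_ft_force().round(1) if hasattr(get_ft_force(),'round') else get_ft_force(),get_width(),get_time_s())
    if hit or get_ft_force()[2]>15: break
```

```text
0.0785 False [0.48346543 0.13227934 0.07851102] [-1.6  0.4 -0.1] 0.03211593700557549 12.2333
0.0765 False [0.4834778  0.13231663 0.07668001] [-2.8 -0.2  5.3] 0.03164702620919824 12.5833
0.0745 False [0.48350724 0.13235259 0.0747893 ] [-2.4  0.2  6.4] 0.03158998010738568 12.9333
0.0725 False [0.48350339 0.13229799 0.07293098] [-2.8 -0.2  8.8] 0.03169784553408745 13.2833
0.071 False [0.48356741 0.1323705  0.07232682] [-6.2 -1.8 18.3] 0.031992797214551484 13.6333
```

The spring force began at TCP z ≈ 0.078, rose from about 4 N to 9 N, and hit the hard stop at 0.0723, so the stroke was about 6 mm. I'll do one last check in the image.

Run:
```python
from plant import *
from h import *
C=capture("scene"); sleep(.4)
print(get_ee_pos(),get_ft_force(),get_width(),get_time_s())
cv2.imwrite("pics/fin.png",cv2.resize(C["frame"][90:240,200:440,::-1],(768,480),interpolation=cv2.INTER_CUBIC))
```

```text
[0.48353103 0.1323587  0.07230762] [-6.79721613 -1.5835836  17.50975434] 0.031774027863923894 14.0833
```

View pics/fin.png

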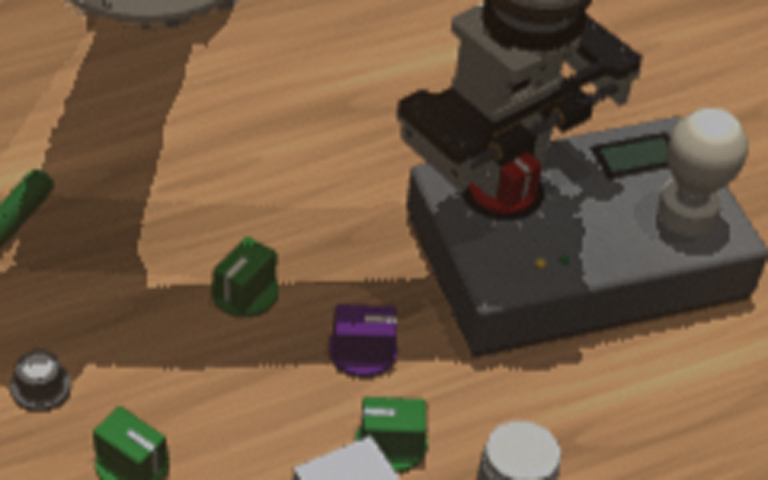

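The picture shows the knob seated on the collar, at about (505,185) in the crop, with its pointer towards the camera (+x). The other things on the counter that it shows stand where they were. I'll hand it in.

```bash
python3 -c "
from plant import *
close_job()"
```

```text
the job is handed in; nothing more can be done
```

The red knob is on the D-shaft, pressed to the stop, and I handed the job in at about 14 s of the 38 s allowed with the gripper still holding it down. I centred it with a lengthwise squeeze, gripped it across the bar at 40 N, and turned it 46° to match the shaft's flat.

**Last checks:**
- **Fit:** it went on with almost no force. The spring force started at TCP z ≈ 0.078, the height expected for the knob being home on the collar.
- **Press:** the force rose to about 9 N, then met the hard stop at z ≈ 0.0723. That is about 6 mm of travel, held at about 17.5 N down.
- **Grip:** the finger opening is 31.8 mm on the 32 mm bar.
- **Pointer:** it points along the shaft's flat side, at the measured yaw of about 13°.
- **Other objects:** those in the final picture (a crop of the scene view) look unmoved. I did not measure their positions again.

**Disagreements:**
- The two cameras differed by about 3 mm on the shaft's position. I settled on a point between them, after checking against the knob's known position in the gripper.
- A sideways force of about 7 N remained at the end, so the knob may be slightly off the shaft's axis, within the bore's play.
- The bulb showed no visible light in the final picture, so I relied on the force and travel readings, not the lamp.

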